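# Lift the lockout collar and throw a lead feeder into reverse

## Task

The lead feeder with the red collar on its lever has to run backwards. Lift the red collar clear of the steel gate posts, push the lever with it across from the green-dot end to the far end marked with the yellow dot, then let go so that the collar drops fully home and locks the lever there. Leave the blue-collared lever alone.

Things in the scene. Friction and masses are not known exactly. Their poses are not given: they have to be found in the camera images.
- red_unit: Feeder to work on: grey box 150x96x80 mm (x,y,z), fixed. Origin under its centre, on the table; z up, x along the lever's slot from the green dot (-x end, nearer the robot) to the yellow dot (+x end). The lever hinges about a line parallel to y, 20 mm above the origin. At mid-slot two steel gate posts, 24 mm long in x, 34 mm wide over both, 14 mm gap, tops 112 mm above the table.
- red_collar_mid (a point): Centre of the red lockout collar's grip on the lever: cylinder 34 mm across, 34 mm long. z up the stem, y along the hinge. Collar down: 118 mm from the hinge line, and the top of the lever's black knob (26 mm across) is 50 mm further up the stem. Pinch it across y from above, fingers either side of the knob; it may turn about y between the fingers as the lever swings.
- red_lever (a joint): Red-collared lever's angle, rad: 0 = stop at the green-dot end (leaning 0.40 rad towards the unit's -x), 0.40 = upright, 0.80 = stop at the yellow-dot end (leaning 0.40 rad towards +x). Stays where it is left; moving it takes about 2 N at the collar. With the collar down the gate posts block it from about 0.14 to 0.66.
- red_collar (a joint): Lift of the red collar along the stem, m: 0 = fully down, 0.020 = upper stop; a spring and its weight pull it down with 3 to 5 N. Below its grip it has a dark foot, 20 mm in x, 28 mm in y, 36 mm below the grip's centre at its lowest, too wide for the gap between the posts. It clears the posts when lifted 0.012 or more.
- blue_collar_mid (a point): Centre of the blue collar's grip on the other, otherwise identical feeder (same sizes and axes): not to be moved.

How it is judged (in metres and radians):
On the way:
1. the red collar is lifted off the gate while its lever is still on the green-dot side (value of joint red_collar above 0.006 m and value of joint red_lever below 0.4 rad), for 0.05 s.
At the end, for the whole second after the job is handed in: The red-collared lever stands still beyond the gate at the yellow-dot end (joint above 0.62 rad) with its collar dropped home (less than 4 mm up) (value of joint red_lever above 0.62 rad and value of joint red_collar below 0.004 m and velocity of joint red_lever between -0.05 and 0.05 rad/s); the robot touches nothing.
It fails at once if the blue collar or its lever is moved by more than 12 mm (distance of blue_collar_mid from where it was at the start of the episode above 0.012 m).
It also fails if it takes over 35 s, if anything falls off the work surface, if the arm or the gripper's body presses on something with over 40 N, if the wrist force passes 120 N, or if a joint passes its speed limit or range.

## Robot

A 6-joint arm with a two-finger parallel gripper is mounted at the origin on the work surface. World frame = base frame: x ahead of the robot, y to its left, z up, the work surface at z = 0. Lengths are in m, angles in degrees, forces in N, time in s.
With the tool pointing down it reaches from about 0.25 to 0.725 m from the base axis. Payload 9.7 kg.
Tool frame: the origin (TCP) lies at the very end of the fingers, on their centre line; the grasp point (between the pads) lies 19 mm behind it; z points along the fingers, y is the line along which they close (so a half turn about z gives the same grasp; the last joint's range is limited). The gripper opens to 85 mm and grips with 20 to 120 N. Pads are 22 mm wide; open, the fingers measure 114 mm over their backs; the gripper's body (76 mm by 85 mm) begins 54 mm behind the grasp point. The pads swing forward as they close: fully open they stand 13 mm farther back than shut.
Start: joints at [-74.656, 4.979, 10.078, 95.1, 0, 90], TCP at [0.146, -0.53, 0.231] pointing down, gripper open.
Joint ranges: [-179.16, 179.16], [-48.56, 103.87], [-65.8, 70.77], [-126.05, 130.52], [-82.76, 87.17], [-180, 180]. Speed limits (degrees/s): [127.2, 127.2, 147.25, 180, 180, 180].

## Interface

Orientations are given as [roll, pitch, yaw] about the fixed x, y, z axes, in that order (R = Rz(yaw) Ry(pitch) Rx(roll)).
In Python, from workcell import bot gives the robot as it stands.
- The arm moves only by the tool arm_command, never from a script. Its argument "series" is a list of rows, each a list of 4 numbers: the shift along the tool's x, y, z in m, then the turn about the tool's z in rad. A call has exactly 5 rows; each row is the pose to reach, as a shift and turn from the pose commanded when the call began, along the tool's axes at that moment; what a row does not reach only later rows make up. A row lasts 1/10 s, in which the tool goes at most 50 mm and 8.59 degrees, less where a joint would pass 70% of its speed; a pose out of reach is approached as far as the arm can. A call with a gripper value outside its range is refused whole. "hand" is the finger opening in m, from 0 to 0.0854, set as the call begins (left out, the last holds). The fingers move at their own pace and stop on an object; "grip_force" is the grip in N (left out, the last holds). Time passes only in rows, so rows that repeat a pose let the fingers close, or fill a call up. It gives the time, the measured TCP pose, the force, the opening and the grip force at its end, in the units of the state.
- bot.get_obs(): the state, without advancing time (a new reading comes with each control period).
- bot.camera(name): name is "scene" or "top"; returns a dict with "color" (480x640x3 uint8, blue, green, red), "camera_matrix" (3x3 intrinsics, pixels), "xyz" and "orientation" of the camera in the world. Camera axes: x right, y up, looking along -z (the intrinsics and any distortion apply to the point x, -y, -z); pixel columns grow to the right and rows downward; lengths in m; the calibration is good to about 2 mm. A picture is of the moment at which its call begins. There is no depth.
- bot.job_done(): hands the job in; it is judged then, once.
Trained networks look in the newest picture that a camera, given by its name, has taken for a name from the list of things; names that differ only in an ending like _2 or _b are one class to them, and where a whole thing is asked for, a point or a joint stands for the part that bears it (a point fixed in the world has none). Each returns a list of dicts, best first, with "confidence" (0 to 1); they miss things now and then, are a little off and sometimes report something else, mostly with a low value. They report only what shows in the picture. A call takes as long as a camera call.
- bot.find_in(camera, target): "location" ([column, row] in pixels, amid what is visible of it).
- bot.mark_of(camera, target): "location" ([column, row] in pixels: a listed point, or the origin of a listed thing).
The state is a dict: "time": time; "q": joint angles; "qd": joint speeds; "joint_efforts": joint torques, N m; "ee_pos": TCP position; "tcp_rot": TCP orientation; "wrist_force": force on the tool from outside, world axes, zero at the start; "torque": the same for the moment, N m; "opening": finger opening in m; "grasp_force": force on a finger pad.
Only numpy, scipy, OpenCV 4.12 (cv2) and the standard library are available. Lean on these libraries where they do the work, as an engineer would, in place of code of your own. Each camera call takes 0.05 s, during which the arm holds its last target. There are 200 camera calls.

## Working session

There is one attempt and no reset: what is moved stays moved. The work goes in short steps, Python scripts to look and compute and a tool call to move; the robot and the scene stay as the last step left them, time stands still between calls to the robot, and variables do not carry over. Pictures are saved under pics/ and viewed, at most 10 in all, crops included, and the job is handed in when it is done.

Besides the shell and the picture viewer there is one more tool, called by a JSON object that holds its "name" and its "arguments". arm_command: Moves the arm, as the interface text tells. Its arguments: {"type":"object","properties":{"series":{"type":"array"},"hand":{"type":"number"},"grip_force":{"type":"number"}},"required":["series"]}

```bash
mkdir -p pics; cat > h.py <<'E'
import numpy as np, cv2
from scipy.spatial.transform import Rotation as R
from workcell import bot
E
python3 - <<'E'
from h import *
o=bot.get_obs(); print({k:o[k] for k in('time','ee_pos','tcp_rot','opening','wrist_force')})
for c in('scene','top'):
    d=bot.camera(c); cv2.imwrite(f'pics/{c}0.png',d['color'])
    print(c,{k:v for k,v in d.items() if k!='color'})
    for t in('red_unit','red_collar_mid','blue_collar_mid'):
        print(t,bot.mark_of(c,t)[:3])
E
```

```text
{'time': 0.0, 'ee_pos': array([ 0.1454696 , -0.53019024,  0.2305744 ]), 'tcp_rot': array([-1.79924635e+02,  3.64365099e-04,  1.53421284e+01]), 'opening': 0.08562712925428104, 'wrist_force': array([ 0.22695327, -0.59568727,  0.21695569])}
scene {'camera_matrix': array([[606.74947738,   0.        , 325.57684729],
       [  0.        , 606.74947738, 246.52947083],
       [  0.        ,   0.        ,   1.        ]]), 'xyz': array([ 1.29921311, -0.018546  ,  0.89326952]), 'orientation': array([45.05979581, -0.76788489, 91.20600162])}
red_unit [{'location': [232.3, 293.0], 'confidence': 0.75}]
red_collar_mid [{'location': [224.8, 229.3], 'confidence': 0.87}]
blue_collar_mid [{'location': [429.4, 227.7], 'confidence': 0.66}]
top {'camera_matrix': array([[555.46850247,   0.        , 314.04728325],
       [  0.        , 555.46850247, 243.23620037],
       [  0.        ,   0.        ,   1.        ]]), 'xyz': array([0.36744122, 0.00432692, 1.08410272]), 'orientation': array([  9.2070508 ,   0.74673448, -91.46734292])}
red_unit [{'location': [424.4, 242.6], 'confidence': 0.66}]
red_collar_mid [{'location': [439.4, 253.9], 'confidence': 0.77}]
blue_collar_mid [{'location': [229.2, 262.0], 'confidence': 0.71}]
```

View pics/scene0.png

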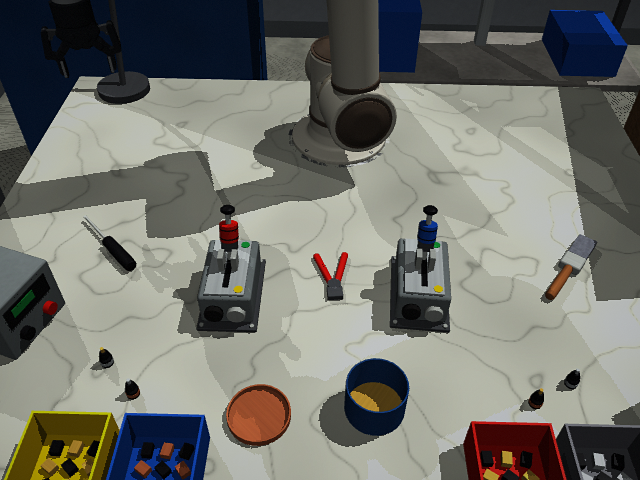

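View pics/top0.png

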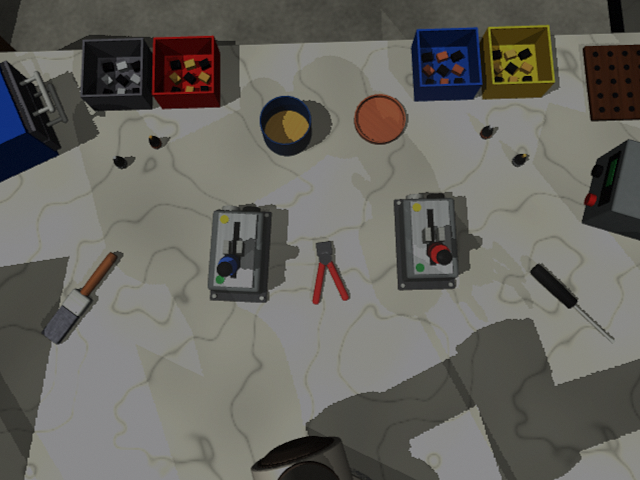

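```bash
cat >> h.py <<'E'
def ray(d,px):
    K=d['camera_matrix']; v=np.linalg.inv(K)@[px[0],px[1],1]; v=v*[1,-1,-1]
    return d['xyz'],R.from_euler('xyz',d['orientation'],degrees=True).apply(v/np.linalg.norm(v))
def tri(rs):
    A=0;b=0
    for o,u in rs:
        P=np.eye(3)-np.outer(u,u);A=A+P;b=b+P@o
    p=np.linalg.solve(A,b); return p,[round(float(np.linalg.norm((np.eye(3)-np.outer(u,u))@(p-o)))*1000,1) for o,u in rs]
def proj(d,p):
    q=R.from_euler('xyz',d['orientation'],degrees=True).inv().apply(np.array(p)-d['xyz'])*[1,-1,-1]
    q=d['camera_matrix']@q; return q[:2]/q[2]
E
python3 - <<'E'
from h import *
D={c:bot.camera(c) for c in('scene','top')}
for t in('red_unit','red_collar_mid','blue_collar_mid'):
    m={c:bot.mark_of(c,t) for c in D}
    if all(m.values()): print(t,tri([ray(D[c],m[c][0]['location']) for c in D]))
E
```

```text
red_unit (array([ 0.53965423, -0.20174845, -0.00593519]), [1.3, 1.3])
red_collar_mid (array([ 0.5010005 , -0.20389252,  0.12937395]), [1.1, 1.1])
blue_collar_mid (array([ 0.55108956, -0.01000988,  0.10530859]), [182.3, 182.3])
```

The scene picture shows the red feeder at about (230,285) and the blue one at about (420,285). In the top picture they sit at about (428,243) and (240,255), with the collars at the green-dot end. Next I need the unit's yaw.

```bash
python3 - <<'E'
from h import *
a=cv2.imread('pics/top0.png')[185:300,385:475]; b=cv2.imread('pics/scene0.png')[195:340,185:275]
a=cv2.resize(a,None,fx=4,fy=4,interpolation=cv2.INTER_CUBIC);b=cv2.resize(b,None,fx=4,fy=4,interpolation=cv2.INTER_CUBIC)
im=np.zeros((580,720,3),np.uint8);im[:460,:360]=a;im[:,360:]=b
cv2.imwrite('pics/crop.png',im)
E
```

```text
(no output)
```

View pics/crop.png

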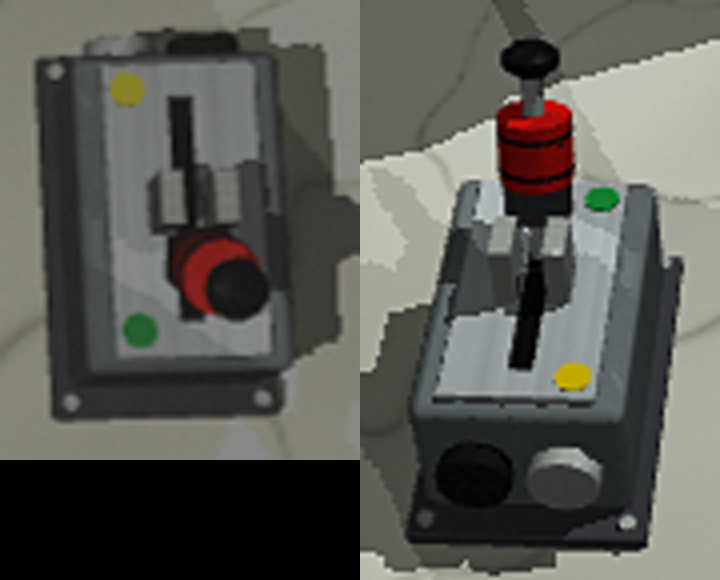

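The crop shows the green dot at top (420,267.5) / scene (245.5,244.8) and the yellow dot at top (416.8,207.5) / scene (238.3,289.3). The collar is down, behind the posts.

```bash
python3 - <<'E'
from h import *
D={c:bot.camera(c) for c in('scene','top')}
T=lambda t,s:tri([ray(D['top'],(385+t[0]/4,185+t[1]/4)),ray(D['scene'],(185+(s[0]-360)/4,195+s[1]/4))])
g=T((140,330),(602,199));y=T((127,90),(573,377));print(g,y)
v=y[0]-g[0];print('yaw dots',np.degrees(np.arctan2(v[1],v[0])))
def onz(d,px,z):
    o,u=ray(d,px);return o+u*(z-o[2])/u[2]
q=lambda a,z:onz(D['top'],(385+a[0]/4,185+a[1]/4),z)
for a,b,z,n in [((190,318),(181,97),.08,'slot'),((71,402),(55,72),.008,'screws')]:
    p,r=q(a,z),q(b,z);w=r-p;print(n,p,r,(p+r)/2,np.degrees(np.arctan2(w[1],w[0])))
qs=lambda a,z:onz(D['scene'],(185+(a[0]-360)/4,195+a[1]/4),z)
print('scene posts',qs((502,236),.112),qs((556,233),.112)); print('top posts',q((174,197),.112),q((226,194),.112))
print('knob',T((238,288),(529,55)))
for i in range(2):
  for c in D: bot.camera(c)
  m={c:bot.mark_of(c,'red_collar_mid') for c in D}; u={c:bot.mark_of(c,'red_unit') for c in D}
  for k in(m,u):
    if all(k.values()): print(tri([ray(D[c],k[c][0]['location']) for c in D]))
E
```

```text
(array([ 0.48097502, -0.17797844,  0.07646842]), [0.4, 0.4]) (array([ 0.59289851, -0.17819372,  0.07608589]), [0.5, 0.5])
yaw dots -0.11020443098299347
slot [ 0.48544714 -0.20069003  0.08      ] [ 0.58803958 -0.20267019  0.08      ] [ 0.53674336 -0.20168011  0.08      ] -1.1057386223508248
screws [ 0.4546149  -0.15556862  0.008     ] [ 0.61829392 -0.15602046  0.008     ] [ 0.53645441 -0.15579454  0.008     ] -0.15816681041948114
scene posts [ 0.54167647 -0.21269233  0.112     ] [ 0.53897279 -0.18877844  0.112     ]
top posts [ 0.53580555 -0.19030587  0.112     ] [ 0.5365122  -0.21336051  0.112     ]
knob (array([ 0.48655696, -0.20221074,  0.1718979 ]), [0.2, 0.2])
(array([ 0.49862744, -0.2069705 ,  0.12667574]), [6.3, 6.3])
(array([ 0.53776011, -0.20578864, -0.00981987]), [1.2, 1.2])
(array([ 0.49988721, -0.20102648,  0.13236693]), [2.5, 2.5])
(array([ 0.54140737, -0.20191674, -0.0062547 ]), [0.1, 0.1])
```

{"name": "arm_command", "arguments": {"series": [[0.04, -0.021, 0, 0.06], [0.08, -0.042, 0, 0.12], [0.12, -0.063, 0, 0.18], [0.16, -0.084, 0, 0.24], [0.2, -0.104, 0, 0.268]], "hand": 0.0854}}

```text
time: 2.0
ee_pos: [0.3119, -0.3758, 0.2315]
tcp_rot: [180.0, -0.0, -0.2]
wrist_force: [1.3, -1.1, 0.5]
opening: 0.0854
grasp_force: 0.0
```

{"name": "arm_command", "arguments": {"series": [[0.038, -0.035, 0, 0], [0.076, -0.07, 0, 0], [0.114, -0.105, 0, 0], [0.152, -0.14, 0, 0], [0.189, -0.175, 0, 0]]}}

```text
time: 2.5
ee_pos: [0.4957, -0.2057, 0.2315]
tcp_rot: [180.0, -0.0, -0.0]
wrist_force: [0.2, -1.0, -0.5]
opening: 0.0854
grasp_force: 0.0
```

{"name": "arm_command", "arguments": {"series": [[0, 0, 0, 0], [0, 0, 0.01, 0], [0, 0, 0.03, 0], [0, 0, 0.05, 0], [0, 0, 0.05, 0]]}}

```text
time: 3.0
ee_pos: [0.4924, -0.208, 0.1783]
tcp_rot: [-179.9, 0.2, -0.1]
wrist_force: [-0.1, -1.0, -0.4]
opening: 0.0855
grasp_force: 0.0
```

```bash
python3 - <<'E'
from h import *
im=[]
for c,x,y in(('scene',130,120),('top',340,170)):
    d=bot.camera(c); im.append(cv2.resize(d['color'][y:y+220,x:x+190],None,fx=2,fy=2,interpolation=cv2.INTER_CUBIC))
o=bot.get_obs();print(o['ee_pos'],o['tcp_rot'],o['wrist_force'])
cv2.imwrite('pics/c1.png',np.hstack(im))
E
```

```text
[ 0.49353902 -0.2081553   0.18137633] [-1.79994127e+02  2.95507340e-02 -9.65031757e-02] [ 0.21850352 -0.17970447 -0.41689858]
```

View pics/c1.png

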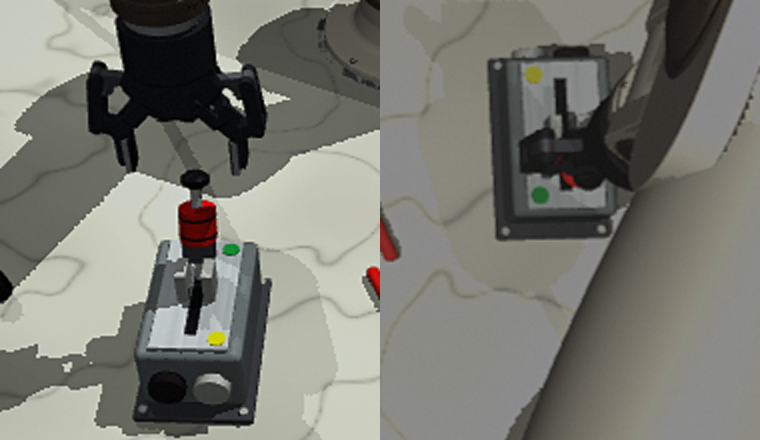

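The gripper is centred above the red collar and upright, about 6 mm short in x and y. I'll correct that and descend.

{"name": "arm_command", "arguments": {"series": [[0.0065, -0.006, 0.01, 0], [0.0065, -0.006, 0.025, 0], [0.0065, -0.006, 0.045, 0], [0.0065, -0.006, 0.066, 0], [0.0065, -0.006, 0.066, 0]]}}

```text
time: 3.6
ee_pos: [0.4995, -0.2007, 0.1118]
tcp_rot: [-179.9, 0.3, 0.0]
wrist_force: [-0.3, 0.2, -0.8]
opening: 0.0852
grasp_force: 0.0
```

{"name": "arm_command", "arguments": {"series": [[0, 0, 0, 0], [0, 0, 0, 0], [0, 0, 0, 0], [0, 0, 0, 0], [0, 0, 0, 0]]}}

```text
time: 4.1
ee_pos: [0.5011, -0.2015, 0.1158]
tcp_rot: [180.0, -0.0, -0.0]
wrist_force: [0.1, -0.4, -0.6]
opening: 0.0857
grasp_force: 0.0
```

Position is good and there is no contact. Closing.

{"name": "arm_command", "arguments": {"series": [[0, 0, 0, 0], [0, 0, 0, 0], [0, 0, 0, 0], [0, 0, 0, 0], [0, 0, 0, 0]], "hand": 0.02, "grip_force": 40}}

```text
time: 4.6
ee_pos: [0.5009, -0.2017, 0.1155]
tcp_rot: [180.0, -0.0, -0.0]
wrist_force: [-1.2, -1.5, 2.4]
opening: 0.033
grasp_force: 39.7
```

{"name": "arm_command", "arguments": {"series": [[0, 0, 0, 0], [0, 0, 0, 0], [0, 0, 0, 0], [0, 0, 0, 0], [0, 0, 0, 0]]}}

```text
time: 5.1
ee_pos: [0.5009, -0.2016, 0.1155]
tcp_rot: [180.0, -0.0, -0.0]
wrist_force: [-1.8, -4.1, 3.4]
opening: 0.0329
grasp_force: 40.0
```

```bash
python3 - <<'E'
from h import *
im=[]
for c,x,y in(('scene',130,120),('top',340,170)):
    d=bot.camera(c); im.append(cv2.resize(d['color'][y:y+220,x:x+190],None,fx=2,fy=2,interpolation=cv2.INTER_CUBIC))
o=bot.get_obs();print(o['ee_pos'],o['wrist_force'],o['opening'],o['grasp_force'])
cv2.imwrite('pics/c2.png',np.hstack(im))
E
```

```text
[ 0.50091109 -0.2016267   0.11545548] [-0.81243234 -3.80404551  3.05055145] 0.03305414797359898 40.086252093315125
```

View pics/c2.png

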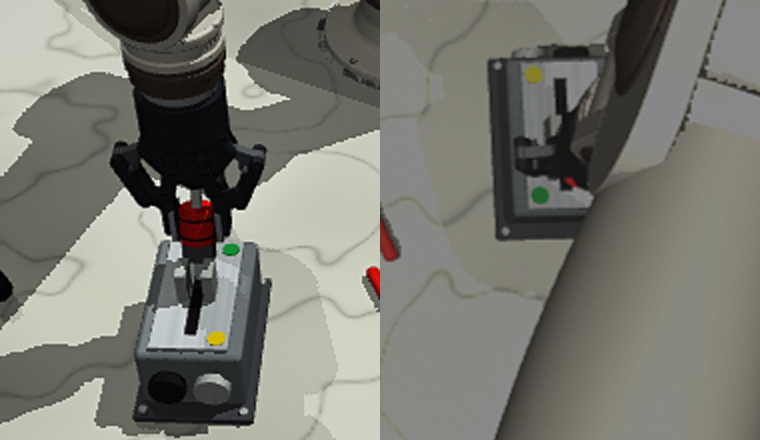

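The fingers hold the red collar at 33 mm opening. Next I lift about 16 mm along the stem.

{"name": "arm_command", "arguments": {"series": [[-0.001, 0, -0.003, 0], [-0.002, 0, -0.006, 0], [-0.003, 0, -0.009, 0], [-0.004, 0, -0.012, 0], [-0.005, 0, -0.015, 0]]}}

```text
time: 5.7
ee_pos: [0.4961, -0.2016, 0.1297]
tcp_rot: [180.0, 0.0, -0.0]
wrist_force: [2.0, -5.2, -4.0]
opening: 0.0332
grasp_force: 40.0
```

{"name": "arm_command", "arguments": {"series": [[0, 0, 0, 0], [0, 0, 0, 0], [0, 0, 0, 0], [0, 0, 0, 0], [0, 0, 0, 0]]}}

```text
time: 6.2
ee_pos: [0.4961, -0.2016, 0.1296]
tcp_rot: [180.0, 0.0, -0.0]
wrist_force: [1.6, -5.0, -3.5]
opening: 0.0332
grasp_force: 40.1
```

```bash
python3 - <<'E'
from h import *
d=bot.camera('scene'); cv2.imwrite('pics/c3.png',cv2.resize(d['color'][180:310,180:290],None,fx=4,fy=4,interpolation=cv2.INTER_CUBIC))
o=bot.get_obs();print(o['ee_pos'],o['wrist_force'],o['opening'])
# arc: grip point relative to hinge, lift path
E
```

```text
[ 0.49613961 -0.20154405  0.12962429] [ 2.54619175 -5.18754025 -4.28207203] 0.03288079190276273
```

View pics/c3.png

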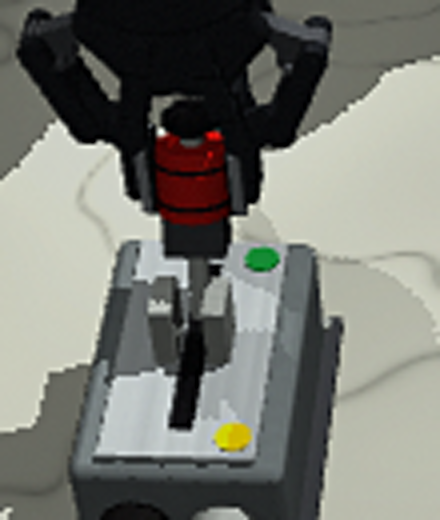

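The collar is lifted about 15 mm and its foot is above the post tops. Now I swing along the arc to upright.

{"name": "arm_command", "arguments": {"series": [[0.008, 0, -0.003, 0], [0.016, 0, -0.005, 0], [0.025, 0, -0.0063, 0], [0.033, 0, -0.007, 0], [0.0415, 0, -0.0073, 0]]}}

```text
time: 6.75
ee_pos: [0.5364, -0.2016, 0.1361]
tcp_rot: [-180.0, 0.2, -0.0]
wrist_force: [-4.2, -5.7, -4.5]
opening: 0.0332
grasp_force: 40.1
```

{"name": "arm_command", "arguments": {"series": [[0, 0, 0, 0], [0, 0, 0, 0], [0, 0, 0, 0], [0, 0, 0, 0], [0, 0, 0, 0]]}}

```text
time: 7.25
ee_pos: [0.5369, -0.2016, 0.1363]
tcp_rot: [-180.0, 0.1, -0.0]
wrist_force: [-1.3, -5.2, -4.9]
opening: 0.0329
grasp_force: 40.1
```

{"name": "arm_command", "arguments": {"series": [[0.0097, 0, 0.0003, 0], [0.0193, 0, 0.0014, 0], [0.0288, 0, 0.003, 0], [0.0381, 0, 0.0054, 0], [0.0473, 0, 0.0083, 0]]}}

```text
time: 7.75
ee_pos: [0.5837, -0.2017, 0.1279]
tcp_rot: [-180.0, 0.2, -0.0]
wrist_force: [-4.7, -6.0, -2.1]
opening: 0.033
grasp_force: 39.9
```

{"name": "arm_command", "arguments": {"series": [[0, 0, 0, 0], [0, 0, 0, 0], [0, 0, 0, 0], [0, 0, 0, 0], [0, 0, 0, 0]]}}

```text
time: 8.25
ee_pos: [0.584, -0.2017, 0.1279]
tcp_rot: [-180.0, 0.1, -0.0]
wrist_force: [-0.9, -5.7, -3.7]
opening: 0.0329
grasp_force: 40.1
```

```bash
python3 - <<'E'
from h import *
im=[]
for c,x,y in(('scene',160,150),('top',370,170)):
    d=bot.camera(c); im.append(cv2.resize(d['color'][y:y+180,x:x+130],None,fx=3,fy=3,interpolation=cv2.INTER_CUBIC))
o=bot.get_obs();print(o['ee_pos'],o['wrist_force'],o['opening'])
cv2.imwrite('pics/c4.png',np.hstack(im))
E
```

```text
[ 0.58395246 -0.20169984  0.12789402] [-1.60697029 -7.20897906 -3.89568582] 0.0331989871438841
```

View pics/c4.png

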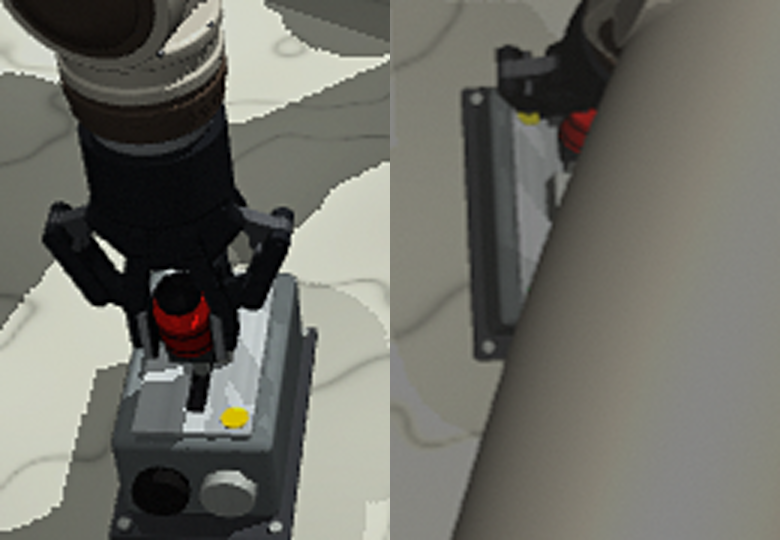

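The lever leans to the yellow end with its collar still raised. I nudge it a little further, then release.

{"name": "arm_command", "arguments": {"series": [[0.001, 0, 0.0004, 0], [0.002, 0, 0.0008, 0], [0.003, 0, 0.0012, 0], [0.003, 0, 0.0012, 0], [0.003, 0, 0.0012, 0]]}}

```text
time: 8.85
ee_pos: [0.5864, -0.2017, 0.1266]
tcp_rot: [-180.0, 0.2, -0.0]
wrist_force: [-4.6, -6.2, -3.3]
opening: 0.0328
grasp_force: 39.9
```

{"name": "arm_command", "arguments": {"series": [[0, 0, 0, 0], [0, 0, 0, 0], [0, 0, 0, 0], [0, 0, 0, 0], [0, 0, 0, 0]], "hand": 0.0854}}

```text
time: 9.35
ee_pos: [0.5878, -0.2013, 0.1282]
tcp_rot: [-180.0, -0.0, 0.0]
wrist_force: [0.1, -0.3, -0.6]
opening: 0.0854
grasp_force: 0.0
```

{"name": "arm_command", "arguments": {"series": [[0, 0, 0, 0], [0, 0, 0, 0], [0, 0, 0, 0], [0, 0, 0, 0], [0, 0, 0, 0]]}}

```text
time: 9.85
ee_pos: [0.5877, -0.2014, 0.1281]
tcp_rot: [-180.0, 0.0, -0.0]
wrist_force: [-1.1, -0.5, 0.0]
opening: 0.0855
grasp_force: 0.0
```

Released. Retreating straight up.

{"name": "arm_command", "arguments": {"series": [[0, 0, -0.02, 0], [0, 0, -0.045, 0], [0, 0, -0.07, 0], [0, 0, -0.09, 0], [0, 0, -0.11, 0]]}}

```text
time: 10.35
ee_pos: [0.5877, -0.2014, 0.2392]
tcp_rot: [180.0, -0.0, -0.0]
wrist_force: [1.3, -0.1, -0.4]
opening: 0.0854
grasp_force: 0.0
```

{"name": "arm_command", "arguments": {"series": [[-0.04, 0, 0, 0], [-0.08, 0, 0, 0], [-0.12, 0, 0, 0], [-0.16, 0, 0, 0], [-0.19, 0, 0, 0]]}}

```text
time: 10.85
ee_pos: [0.3957, -0.2012, 0.2383]
tcp_rot: [180.0, -0.0, -0.0]
wrist_force: [0.2, 0.6, 0.5]
opening: 0.0856
grasp_force: 0.0
```

```bash
python3 - <<'E'
from h import *
im=[];D={}
for c,x,y in(('scene',160,150),('top',370,170)):
    D[c]=d=bot.camera(c); im.append(cv2.resize(d['color'][y:y+180,x:x+130],None,fx=3,fy=3,interpolation=cv2.INTER_CUBIC))
m={c:bot.mark_of(c,'red_collar_mid') for c in D};print(m)
if all(m.values()):
    p,r=tri([ray(D[c],m[c][0]['location']) for c in D]);print(p,r,np.hypot(p[0]-.5375,p[2]-.02),np.arctan2(p[0]-.5375,p[2]-.02)+.4)
for k in(.118,.138):print(proj(D['scene'],[.5375+k*np.sin(.37),-.2017,.02+k*np.cos(.37)]))
o=bot.get_obs();print(o['ee_pos'],o['wrist_force'],o['time'])
cv2.imwrite('pics/c5.png',np.hstack(im))
E
```

```text
{'scene': [{'location': [220.0, 260.2], 'confidence': 0.67}], 'top': [{'location': [434.2, 212.6], 'confidence': 0.98}]}
[ 0.57183237 -0.20362946  0.12683454] [4.0, 4.0] 0.11221555567828971 0.7109363570459062
[222.51691181 262.78384885]
[220.74578413 258.30938249]
[ 0.39772013 -0.2015894   0.2386338 ] [ 0.90878232 -0.40114656 -0.37232189] 11.05
```

View pics/c5.png

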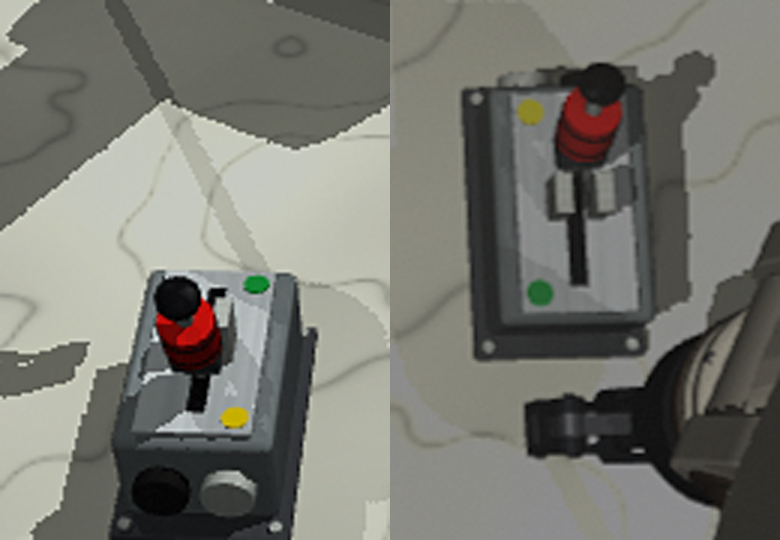

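The lever stands on the yellow-dot side past the posts. To check numerically that the collar is fully down, I compare the black rings on the collar before and after.

```bash
python3 - <<'E'
from h import *
from scipy.optimize import brentq, minimize_scalar
D={c:bot.camera(c) for c in('scene','top')}
k,r=tri([ray(D['scene'],(219.3,249)),ray(D['top'],(440.7,198))]);H=np.array([.5375,-.2017,.02])
print('knob',k,r,np.hypot(*(k-H)[[0,2]]),'lever',.4+np.arctan2(k[0]-H[0],k[2]-H[2]))
def ring(c,px,lean):
    ax=np.array([np.sin(lean),0,np.cos(lean)])
    def row(s):
        p=H+s*ax; n=D[c]['xyz']-p; n-=ax*(n@ax); n/=np.linalg.norm(n); return proj(D[c],p+.017*n)
    m=minimize_scalar(lambda s:np.sum((row(s)-px)**2),bounds=(.07,.18),method='bounded'); return round(m.x,4),round(m.fun**.5,1)
for l in(-.36,-.325): print('before',l,[ring('scene',p,l) for p in((228.8,230.8),(228.8,240.2))])
for l in(.3,.33,.36): print('after',l,[ring('scene',p,l) for p in((224,262.3),(226,270.7))],[ring('top',p,l) for p in(((585-390)/3+370,170+131/3),((583-390)/3+370,170+152/3))])
E
```

```text
knob [ 0.58692926 -0.202216    0.17070377] [0.4, 0.4] 0.15860289228509564 lever 0.7169334320762428
before -0.36 [(np.float64(0.122), np.float64(0.3)), (np.float64(0.1035), np.float64(0.7))]
before -0.325 [(np.float64(0.1244), np.float64(0.1)), (np.float64(0.1058), np.float64(0.4))]
after 0.3 [(np.float64(0.1354), np.float64(0.2)), (np.float64(0.1032), np.float64(0.8))] [(np.float64(0.1376), np.float64(0.2)), (np.float64(0.1149), np.float64(1.5))]
after 0.33 [(np.float64(0.1435), np.float64(0.5)), (np.float64(0.1098), np.float64(0.4))] [(np.float64(0.1312), np.float64(0.5)), (np.float64(0.1093), np.float64(2.0))]
after 0.36 [(np.float64(0.1524), np.float64(1.3)), (np.float64(0.1171), np.float64(0.1))] [(np.float64(0.1254), np.float64(1.1)), (np.float64(0.1041), np.float64(2.5))]
```

```bash
python3 - <<'E'
from h import *
H=np.array([.5368,-.202,.02]);l=.317
ax=np.array([np.sin(l),0,np.cos(l)]);e1=np.array([np.cos(l),0,-np.sin(l)]);e2=np.array([0,1,0])
rows=[]
for c,x,y in(('scene',195,230),('top',415,185)):
    d=bot.camera(c);im=cv2.resize(d['color'][y:y+58,x:x+52],None,fx=5,fy=5,interpolation=cv2.INTER_CUBIC);r=[im]
    for lift in(0,.012):
        a=im.copy()
        for s,rad,col in((.135+lift,.017,(0,255,255)),(.101+lift,.017,(0,255,0)),(.168,.013,(255,255,255))):
            t=np.linspace(0,2*np.pi,60)
            P=np.array([(proj(d,H+s*ax+rad*(np.cos(u)*e1+np.sin(u)*e2))-[x,y])*5+2 for u in t])
            cv2.polylines(a,[P.astype(np.int32)],True,col,1)
        r.append(a)
    rows.append(np.hstack(r))
cv2.imwrite('pics/c6.png',np.vstack(rows))
E
```

```text
(no output)
```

View pics/c6.png

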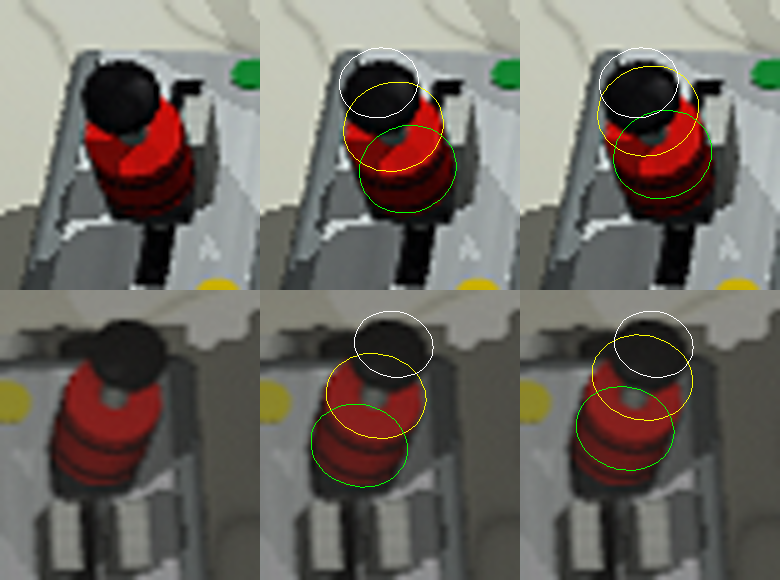

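The lift 0 outlines (middle column) match the collar's ends in both cameras and the 12 mm outlines do not, so the collar is home. The lever is at about 0.72 rad and the gripper is clear.

```bash
python3 -c "
from workcell import bot
print(bot.job_done())"
```

```text
the job is handed in; nothing more can be done
None
```

The red lever now stands at the yellow-dot end at about 0.72 rad, measured from the camera images. Its collar has dropped home, the blue-collared lever was not touched, and the job is handed in; the hand-in returned no verdict.

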